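Ratchet the tilt table up and pin it

ROBOT

A 6-joint arm with a two-finger parallel gripper is mounted at the origin on the work surface. World frame = base frame: x ahead of the robot, y to its left, z up, the work surface at z = 0. Lengths are in mm, angles in rad, forces in N, time in s.
With the tool pointing down it reaches from about 400 to 925 mm from the base axis. Payload 12.5 kg.
Tool frame: the origin (TCP) lies midway between the tips of the shut fingers; the grasp point (between the pads) lies 19 mm behind it (env.tcp_to_grasp is the distance from the TCP to the grasp point, in mm); z points along the fingers, y is the line along which they close (so a half turn about z gives the same grasp; the last joint's range is limited). The gripper opens to 95 mm and grips with 3 to 60 N. Pads are 20 mm wide; open, the fingers measure 119 mm over their backs; the gripper's body (75 mm by 180 mm) begins 59 mm behind the grasp point.
Start: joints at [1.162, 0.491, 1.559, -0, 1.092, -0.106], TCP at [186.354, 596.589, 214.661] pointing down, gripper open.
Joint ranges: [-3.1, 3.1], [-0.84, 2.19], [0.05, 2.79], [-1.13, 4.28], [0.06, 2.93], [-2.69, 2.69]. Speed limits (rad/s): [2.22, 2.22, 2.79, 3.14, 3.14, 3.14].

INTERFACE

Orientations are given as [roll, pitch, yaw] about the fixed x, y, z axes, in that order (R = Rz(yaw) Ry(pitch) Rx(roll)).
In Python, from cell import env gives the robot as it stands. The module is installed in compiled form; this text tells all that it offers.
- The arm moves only by the tool step_arm, never from a script. Its argument "plan" is a list that holds one entry, the list of rows, each a list of 5 numbers: the shift along the tool's x, y, z in mm, then the turn about the tool's z in degrees, then the opening, from -1 (shut) to 1 (fully open). A call has 1 to 8 rows; each row is the pose to reach, as a shift and turn from the pose commanded when the call began, along the tool's axes at that moment; what a row does not reach only later rows make up. A row lasts 1/12 s, in which the tool goes at most 41.7 mm and 7.16 degrees, less where a joint would pass 70% of its speed; a pose out of reach is approached as far as the arm can. A call with a gripper value outside its range is refused whole. The fingers move at their own pace and stop on an object; the grip force is fixed at half the most. Time passes only in rows, so rows that repeat a pose let the fingers close. It gives the time, the measured TCP pose, the force, the opening and the grip force at its end, in the units of the state.
- env.state(): the state, without advancing time (a new reading comes with each control period).
- env.read_camera(name): name is "scene" or "top"; returns the picture (400x640x3 uint8, blue, green, red); there is no depth.
- env.get_calibration(name): a dict with "K" (3x3 intrinsics, pixels), "D" ([k1, k2, p1, p2, k3] as OpenCV has them; the pictures are not rectified), "extrinsics" (4x4, takes a point from world to camera coordinates). Camera axes: x right, y up, looking along -z (the intrinsics and any distortion apply to the point x, -y, -z); pixel columns grow to the right and rows downward; lengths in mm; the calibration is good to about 2 mm. A picture is of the moment at which its call begins. get_calibration takes no time and is no camera call.
- env.job_done(): hands the job in; it is judged then, once.
The state is a dict: "t": time; "joints": joint angles; "qvel": joint speeds; "tau": joint torques, N m; "eef_pos": TCP position; "tcp_rot": TCP orientation; "ft_force": force on the tool from outside, world axes, zero at the start; "moment": the same for the moment, N m; "opening": opening from 0.0 (shut) to 1.0 (fully open); "grip_force": force on a finger pad.
Only numpy, scipy, OpenCV 4.12 (cv2) and the standard library are available. Lean on these libraries where they do the work, as an engineer would, in place of code of your own. Each camera call takes 0.05 s, during which the arm holds its last target. There are 200 camera calls.

TASK

The bare slope of the model house's roof has to lie level for tiling: swing the ratchet lever back and forth until the tilt table rests on the ratchet at 60 degrees, no further, then push the yellow locking pin fully home and let go. Move the table with the lever only, keep off the table, the model, the ratchet wheel and the index plate, and leave the other things on the bench where they stand.

Things in the scene. Friction and masses are not known exactly. Their poses are not given: they have to be found in the camera images.
- rig: Fixed frame of the tilt table, bolted to the bench: blue-grey base plate 220 x 352 x 12 mm with two bearing posts. Origin on the bench below the middle of the tilt axis; z up, +y along the tilt axis towards the ratchet end (the locking pin is at the -y end), -x is the operator's side. Only its place and yaw vary.
- rig_axis (a point): Middle of the tilt (trunnion) axis, 125 mm above the bench; axes as rig. The axis runs along y.
- tilt (a joint): Tilt of table, model, ratchet wheel and index plate about the axis, rad. 0 = table level; grows as the far (+x) edge rises, so that the tabletop turns to face the operator. The ratchet lets it go up only, in notches of 10 degrees. It starts resting on a notch at 0, 10, 20 or 30 degrees.
- hold_pawl (a joint): Brass holding pawl on the frame, sprung against the wheel on its +x side; rad, about -0.03 in a notch, grows to 0.18 as it rides up a tooth. It clicks over about 4 degrees past each whole 10 degrees of tilt; the table's weight then rests back on it at that whole 10 degrees. Leave it alone: the table comes down if it is lifted.
- drive_pawl (a joint): Brass driving pawl on the lever, sprung against the wheel; rad, grows as it rides up a tooth. It drives the wheel as the lever is pulled forward and slips back over the teeth as the lever is pushed back (onto the last tooth only within 1.5 degrees of the rear stop). While the lever is held forward the table stands up to 7 degrees above its notch; it settles on the notch when the lever goes back.
- lever (a joint): Angle of the ratchet lever about the tilt axis, rad. 0 = rear stop (leans 11.5 degrees from upright to +x); grows as the ball is pulled to -x; front stop 0.559 (32 degrees). Starting fully at the rear stop: 5.5 degrees of free play, first notch gained at about 19.5, second at about 29.5; so a full swing gains two notches, a swing to 23 one. Pull up to 10 N at the ball. Stays where it is left.
- lever_ball (a point): Centre of the red ball knob, 35 mm across, on the end of the flat steel lever (14 x 8 mm). It travels on an arc of radius 155 mm about the tilt axis, in a plane 148 mm from the middle to +y of rig, 270 to 280 mm above the bench. Free space around and above it.
- pin (a joint): Travel of the locking pin, m. 0 = drawn out (start), 0.028 = fully home, its yellow knob 2 mm from the bushing; grows as the pin slides along +y of rig (level, towards the index plate). 8 mm pin, sliding friction about 2 N, no spring, stays where it is left.
- pin_knob (a point): Centre of the flat outer end face of the pin's yellow knob (26 mm across, 22 mm long, axis along y of rig, 125 mm above the bench, 52 mm to -x of the tilt axis). The face looks to -y of rig, 226 mm from the middle when drawn out, 198 mm when home. Push it squarely. The frame behind the knob is at most 15 mm above the pin's centre line.
- cradle: The aluminium tilting table, plate 165 x 196 x 10 mm, its top 47 mm below the axis, between two cheeks. Origin on the axis at its middle, axes those of rig when tilt is 0. Not to be touched.
- model: White half-timbered model house clamped on the table: 92 x 132 mm, ridge 80 mm above the axis at tilt 0 (never more than 105 mm from the axis), roof pitch 60 degrees; the -x slope is tiled red, the +x slope is bare wood and lies level when tilt is 60 degrees. Origin as cradle. Not to be touched.
- ratchet_wheel: Grey steel ratchet wheel with 36 saw teeth, 128 mm across, on the tilt shaft outside the +y post, 128 to 140 mm from the middle. Origin as cradle. Not to be pushed by hand.
- index_plate: Grey steel index plate, 132 mm across, on the tilt shaft, 128 to 136 mm from the middle to -y, with four 11 mm holes 52 mm from the axis. They face the locking pin at tilts of 0, 30, 60 and 90 degrees; the pin enters only within about 1.5 degrees of these, else it butts on the plate after 6 mm. Origin as cradle. Not to be pushed by hand.
- jar_blue: Paint jar with blue cap, 32 mm across, 42 mm high, loose on the bench, origin under its middle. Bystander.
- jar_orange: Paint jar with orange cap, 32 mm across, 42 mm high, loose on the bench, origin under its middle. Bystander.
- jar_black: Paint jar with black cap, 32 mm across, 42 mm high, loose on the bench, origin under its middle. Bystander.
- glue: Yellow glue bottle with black nozzle, 42 mm across, 112 mm high, loose, origin under its middle. Bystander near the pin end.
- cup: Clear plastic cup, 72 mm across, 75 mm high, loose, origin under its middle. Bystander near the lever end.
- sanding_block: Cork sanding block 70 x 45 x 28 mm, loose, origin under its middle. Bystander.
- tree: Green model tree on a round wooden foot, 60 mm across, 115 mm high, loose, origin under its middle. Bystander.
- brush: Scriber with a wooden handle, 160 mm long, lying, loose, origin under its middle. Bystander.

How it is judged:
By the outcome, as a careful person would: the job done as asked, in the order asked, and still so for the second after the job is handed in, with the robot touching nothing.
It also fails if it takes over 56 s, if anything falls off the work surface, if the arm or the gripper's body presses on something with over 40 N, if the wrist force passes 120 N, or if a joint passes its speed limit or range.

## Working session

There is one attempt and no reset: what is moved stays moved. The work goes in short steps, Python scripts to look and compute and a tool call to move; the robot and the scene stay as the last step left them, time stands still between calls to the robot, and variables do not carry over. Pictures are saved under pics/ and viewed, at most 10 in all, crops included, and the job is handed in when it is done.

Besides the shell and the picture viewer there is one more tool, called after "Emit:" as name([rows], argument=value, ...), one row to a line, values as JSON. step_arm: Moves the arm, as the interface text tells. Its arguments: {"type":"object","properties":{"plan":{"type":"array"}},"required":["plan"]}

```bash
mkdir -p pics
python3 - <<'E'
from cell import env
import cv2
for n in("scene","top"):
    cv2.imwrite(f"pics/{n}0.png",env.read_camera(n))
    c=env.get_calibration(n);print(c)
print(env.state())
E
```

```text
{'K': array([[414.76705545,   0.        , 316.96475266],
       [  0.        , 414.76705545, 197.11314168],
       [  0.        ,   0.        ,   1.        ]]), 'D': array([0.01184701, 0.        , 0.        , 0.        , 0.        ]), 'extrinsics': array([[ 4.08903168e-01,  9.12414435e-01, -1.72655120e-02,
        -1.95791748e+02],
       [-6.89733839e-01,  3.21385436e-01,  6.48828663e-01,
         2.59814635e+02],
       [ 5.97549522e-01, -2.53399488e-01,  7.60738633e-01,
        -1.76308951e+03],
       [ 0.00000000e+00,  0.00000000e+00,  0.00000000e+00,
         1.00000000e+00]])}
{'K': array([[385.96704802,   0.        , 318.31707953],
       [  0.        , 385.96704802, 201.92787085],
       [  0.        ,   0.        ,   1.        ]]), 'D': array([-0.09579816,  0.        ,  0.        ,  0.        ,  0.        ]), 'extrinsics': array([[ 2.17879801e-02, -9.99761591e-01,  1.42972862e-03,
        -3.53269117e+01],
       [ 9.82940242e-01,  2.16825813e-02,  1.82642671e-01,
        -5.49787739e+02],
       [-1.82630128e-01, -2.57407710e-03,  9.83178321e-01,
        -1.44438087e+03],
       [ 0.00000000e+00,  0.00000000e+00,  0.00000000e+00,
         1.00000000e+00]])}
{'t': 0.1, 'joints': array([ 1.16240578e+00,  4.91491033e-01,  1.55936663e+00,  3.35908091e-05,
        1.09168300e+00, -1.05612126e-01]), 'qvel': array([-0.00089236, -0.0007454 , -0.00231559,  0.00117437,  0.000215  ,
       -0.00149119]), 'tau': array([ 2.49443648e-03, -6.13620687e+01, -2.58605146e+01,  6.94087031e-02,
        4.69418638e-02, -1.74503816e-05]), 'eef_pos': array([186.25681596, 596.39347589, 214.13283706]), 'tcp_rot': array([-3.14065306e+00, -1.29563963e-04,  2.83879868e+00]), 'ft_force': array([-0.22883287, -0.6005405 , -0.60779206]), 'moment': array([-0.03383003,  0.03034326, -0.03345876]), 'grip_force': 0.0, 'opening': 0.9995714130796631}
```

View pics/scene0.png

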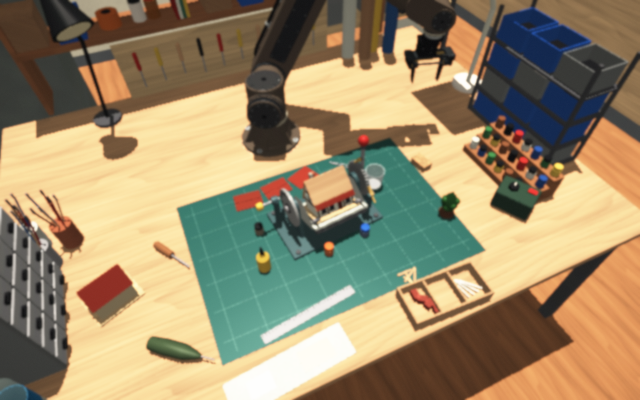

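View pics/top0.png

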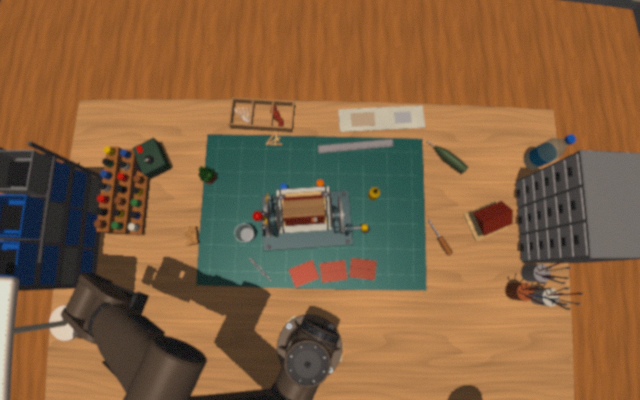

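The scene view shows the rig at about (325,205), with the ball at (364,141) and the pin knob at (259,206). The top view puts the ball at (258,216) and the knob at (366,228). I'll enlarge both.

Run:
```python
import cv2,numpy as np
a=cv2.imread("pics/scene0.png")[125:265,230:400]
b=cv2.imread("pics/top0.png")[170:260,225:385]
cv2.imwrite("pics/s1.png",cv2.resize(a,None,fx=4.2,fy=4.2,interpolation=cv2.INTER_CUBIC))
cv2.imwrite("pics/t1.png",cv2.resize(b,None,fx=5,fy=5,interpolation=cv2.INTER_CUBIC))
```

```text
(no output)
```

View pics/s1.png

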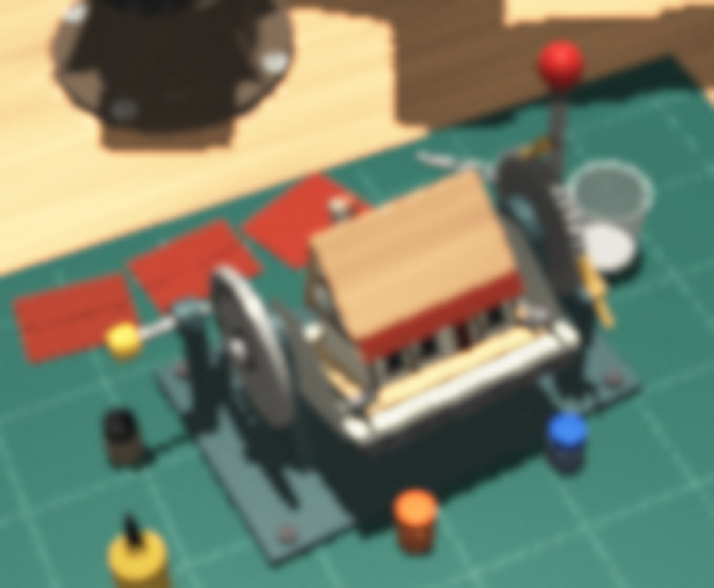

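View pics/t1.png

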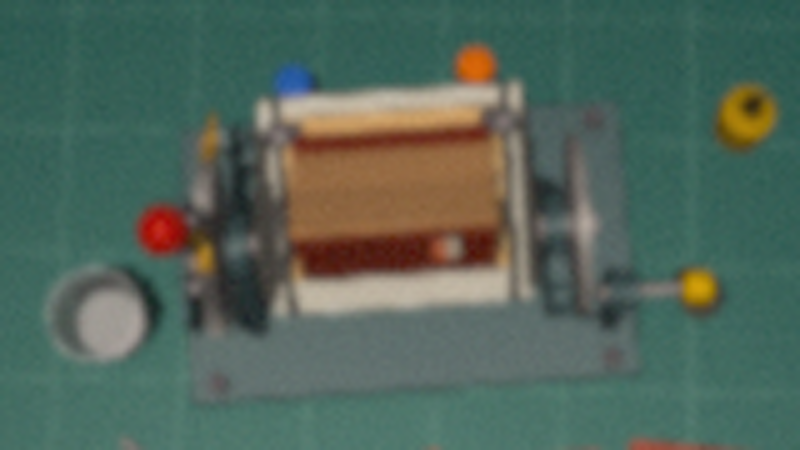

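```bash
cat > h.py <<'E'
from cell import env
import cv2,numpy as np
from scipy.optimize import least_squares
from scipy.spatial.transform import Rotation as R
C={n:env.get_calibration(n) for n in("scene","top")}
def proj(n,P):
    c=C[n];E=c["extrinsics"];q=np.atleast_2d(P)@E[:3,:3].T+E[:3,3];q=q*[1,-1,-1]
    return cv2.projectPoints(q,np.zeros(3),np.zeros(3),c["K"],c["D"])[0][:,0]
def src(n,p):
    s,o=((4.2,(230,125)) if n=="scene" else (5,(225,170)))
    return (np.array(p)+.5)/s-.5+o
def W(p,P): return R.from_euler('z',p[2]).apply(np.atleast_2d(P))+[p[0],p[1],0]
def ball(a):
    t=np.radians(11.5)-a
    return [155*np.sin(t),148,125+155*np.cos(t)]
def tilt(P,t): # far edge rises
    return R.from_euler('y',-np.radians(t)).apply(np.atleast_2d(P))+[0,0,125]
E
python3 - <<'E'
from h import *
obs=[("scene",(123,341),"k"),("top",(699,289),"k"),("scene",(561,65),"b"),("top",(164,229),"b"),
("top",(192,402),[-110,176,12]),("top",(637,372),[-110,-176,12]),("top",(618,105),[110,-176,12]),("scene",(158,372),[-110,-176,12]),
("scene",(275,563),[110,-176,12]),("scene",(640,388),[110,176,12])]
def f(p):
    r=[]
    for n,px,P in obs:
        P=[-52,-215,125] if P=="k" else ball(p[3]) if P=="b" else P
        r+=list(proj(n,W(p,P))[0]-src(n,px))
    return np.array(r)
s=least_squares(f,[600,0,0,0.0],x_scale=[10,10,.1,.1],loss="soft_l1");p=s.x
print(p,np.degrees(p[2:]));print(f(p).reshape(-1,2).round(1))
np.save("p.npy",p)
print("ball",W(p,ball(p[3])),"knobface",W(p,[-52,-226,125]))
t=[("scene",(310,240)),("scene",(470,172)),("scene",(358,352)),("scene",(522,270)),("scene",(362,432)),("scene",(578,335))]
for T in(0,10,20,30):
    Q=W(p,tilt([[0,-66,80],[0,66,80],[46,-66,0],[46,66,0],[82.5,-98,-47],[82.5,98,-47]],T))
    print(T,[ ((proj(n,q)[0]-src(n,px))*4.2).round().tolist() for (n,px),q in zip(t,Q)])
for n,px,z in [("scene",(610,250),0),("scene",(135,585),0),("top",(740,130),0),("top",(105,318),0),("scene",(123,460),0)]:
    g=least_squares(lambda q:proj(n,[q[0],q[1],z])[0]-src(n,px),[600,0]);print(px,g.x.round())
E
```

```text
[4.86432532e+02 2.61309771e+01 7.79889273e-02 3.01601246e-01] [ 4.46843638 17.28047851]
[[ 0.   1.2]
 [-0.3 -1.5]
 [-0.8  0.6]
 [ 0.3 -0.1]
 [-1.2 -0.2]
 [-0.1  0.8]
 [-0.2 -0.9]
 [-0.8 -1.4]
 [-1.1 -0.8]
 [ 1.5 -1. ]]
ball [[459.33813434 172.46485131 279.21183777]] knobface [[ 452.19822639 -203.23338875  125.        ]]
0 [[11.0, 10.0], [2.0, 15.0], [-6.0, 6.0], [-23.0, 24.0], [-22.0, 13.0], [-23.0, 13.0]]
10 [[2.0, -1.0], [-7.0, 5.0], [-6.0, -1.0], [-23.0, 17.0], [-19.0, 7.0], [-17.0, 7.0]]
20 [[-6.0, -9.0], [-16.0, -2.0], [-8.0, -9.0], [-24.0, 9.0], [-17.0, -1.0], [-13.0, -3.0]]
30 [[-13.0, -15.0], [-24.0, -7.0], [-10.0, -18.0], [-26.0, -0.0], [-16.0, -13.0], [-11.0, -15.0]]
(610, 250) [428. 263.]
(135, 585) [ 580. -243.]
(740, 130) [ 591. -241.]
(105, 318) [427. 262.]
(123, 460) [ 463. -213.]
```

```bash
cat >> h.py <<'E'
def to(P,yaw):
    s=env.state();Rt=R.from_euler('xyz',s["tcp_rot"])
    d=Rt.inv().apply(np.array(P)-s["eef_pos"])
    dy=(s["tcp_rot"][2]-np.radians(yaw)+np.pi)%(2*np.pi)-np.pi
    return d.round(1),round(np.degrees(dy),2)
E
python3 - <<'E'
from h import *
p=np.load("p.npy");B=W(p,ball(p[3]))[0]
print(to(B+[0,0,60],180+np.degrees(p[2])))
for a in (-2,0,5,10,15,17.3,20,23,25,30,32): 
    b=np.array(ball(np.radians(a)));print(a,(-b[0]).round(1),b[2].round(1))
E
```

```text
(array([-387.1, -323.3, -124.8]), np.float64(-21.82))
-2 -36.2 275.7
0 -30.9 276.9
5 -17.5 279.0
10 -4.1 279.9
15 9.5 279.7
17.3 15.7 279.2
20 22.9 278.3
23 30.9 276.9
25 36.2 275.7
30 49.2 272.0
32 54.3 270.2
```

Emit:
step_arm([
  [[0,0,-40,0,0.3],[-30,-20,-80,-7,0.3],[-60,-45,-110,-14,0.3],[-90,-70,-125,-21.8,0.3],[-120,-98,-125,-21.8,0.3],[-150,-124,-125,-21.8,0.3],[-180,-150,-125,-21.8,0.3],[-210,-175,-125,-21.8,0.3]],
])

```text
t: 0.77
eef_pos: [329.4, 373.7, 339.8]
tcp_rot: [3.141, 0.0, -3.063]
ft_force: [1.3, 0.6, 0.8]
opening: 0.652
grip_force: 0.0
```

Run:
```python
from h import *
p=np.load("p.npy");B=W(p,ball(p[3]))[0]
print(to(B+[0,0,60],180+np.degrees(p[2])))
```

```text
(array([-113.8, -210.8,    0.5]), np.float64(0.01))
```

Emit:
step_arm([
  [[-19,-35,0,0,0.3],[-38,-70,0,0,0.3],[-57,-105,0,0,0.3],[-76,-140,0,0,0.3],[-95,-175,0,0,0.3],[-114,-211,0,0,0.3],[-114,-211,0,0,0.3],[-114,-211,0,0,0.3]],
])

```text
t: 1.43
eef_pos: [459.8, 172.4, 339.2]
tcp_rot: [3.142, -0.001, -3.068]
ft_force: [-0.5, -0.4, 0.3]
opening: 0.651
grip_force: 0.0
```

Run:
```python
from h import *
p=np.load("p.npy");B=W(p,ball(p[3]))[0]
print(to(B+[0,0,-19],180+np.degrees(p[2])))
a=env.read_camera("scene");b=env.read_camera("top")
A=cv2.resize(a[90:190,310:430],None,fx=4,fy=4,interpolation=cv2.INTER_CUBIC)
Bb=cv2.resize(b[170:270,215:295],None,fx=4,fy=4,interpolation=cv2.INTER_CUBIC)
cv2.imwrite("pics/h.png",np.hstack([A,Bb]))
```

```text
(array([ 0.4,  0.1, 79. ]), np.float64(-0.24))
```

View pics/h.png

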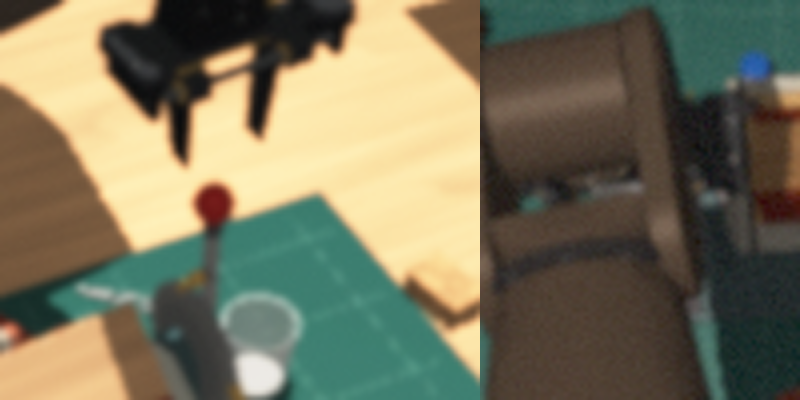

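Centred above the ball: fingertips at about (178,155) and (259,135), ball at (214,205) in the crop. Descending.

Emit:
step_arm([
  [[0,0,30,0,0.3],[0,0,60,0,0.3],[0,0,79,0,0.3],[0,0,79,0,0.3],[0,0,79,0,-0.1],[0,0,79,0,-0.2],[0,0,79,0,-0.25],[0,0,79,0,-0.25]],
])

```text
t: 2.2
eef_pos: [459.4, 174.4, 261.8]
tcp_rot: [3.141, 0.002, -3.064]
ft_force: [1.2, -0.0, 0.6]
opening: 0.428
grip_force: 0.0
```

Emit:
step_arm([
  [[0,0,0,0,-0.25],[0,0,0,0,-0.4],[0,0,0,0,-0.4],[0,0,0,0,-0.4]],
])

```text
t: 2.53
eef_pos: [459.3, 174.6, 261.2]
tcp_rot: [3.14, 0.001, -3.064]
ft_force: [-1.3, 5.1, 5.5]
opening: 0.356
grip_force: 30.0
```

Emit:
step_arm([
  [[-5,0,-0.4,0,-0.4],[-10,0,-0.6,0,-0.4],[-16,0,-0.8,0,-0.4],[-22,0,-0.7,0,-0.4],[-28,0,-0.2,0,-0.4],[-34,0,0.5,0,-0.4],[-40,0,1.4,0,-0.4],[-40,0,1.4,0,-0.4]],
])

```text
t: 3.2
eef_pos: [499.3, 178.1, 258.7]
tcp_rot: [3.14, -0.001, -3.064]
ft_force: [-1.4, 9.2, -1.4]
opening: 0.353
grip_force: 30.0
```

Emit:
step_arm([
  [[-2,1,0.3,0,-0.4],[-4,1.5,0.7,0,-0.4],[-6,2,1,0,-0.4],[-8,2,1.4,0,-0.4],[-8,2,1.4,0,-0.4]],
])

```text
t: 3.62
eef_pos: [503.3, 178.5, 257.8]
tcp_rot: [-3.139, -0.009, -3.064]
ft_force: [-19.9, -7.5, 11.2]
opening: 0.352
grip_force: 30.0
```

Emit:
step_arm([
  [[8,-0.5,-1,0,-0.4],[18,-0.5,-2.1,0,-0.4],[31,-0.5,-3,0,-0.4],[44,-0.5,-2.8,0,-0.4],[58,-0.5,-1.4,0,-0.4],[71,-0.5,1.2,0,-0.4],[80,-0.5,3.5,0,-0.4],[88,-0.5,6,0,-0.4]],
])

```text
t: 4.28
eef_pos: [420.1, 171.2, 253.3]
tcp_rot: [-3.139, 0.006, -3.063]
ft_force: [5.0, -12.5, 11.3]
opening: 0.354
grip_force: 30.0
```

Emit:
step_arm([
  [[0,0,0,0,-0.4],[0,0,0,0,-0.4]],
])

```text
t: 4.45
eef_pos: [419.5, 171.2, 253.1]
tcp_rot: [-3.139, 0.003, -3.063]
ft_force: [1.0, -11.2, 12.4]
opening: 0.354
grip_force: 30.0
```

Emit:
step_arm([
  [[-9,-1,-2.5,0,-0.4],[-18,-1,-5,0,-0.4],[-31,-1,-7.7,0,-0.4],[-44,-1,-9,0,-0.4],[-57,-1,-9,0,-0.4],[-70,-1,-7.8,0,-0.4],[-80,-1,-6.5,0,-0.4],[-86,-0.5,-5.5,0,-0.4]],
])

```text
t: 5.12
eef_pos: [502.5, 178.5, 257.1]
tcp_rot: [-3.141, -0.008, -3.064]
ft_force: [-30.6, -5.2, 21.3]
opening: 0.354
grip_force: 30.0
```

Emit:
step_arm([
  [[-1,0,0,0,-0.4],[-1,0,0,0,-0.4]],
])

```text
t: 5.28
eef_pos: [503.7, 178.5, 257.0]
tcp_rot: [-3.141, -0.005, -3.063]
ft_force: [-12.8, -0.3, 5.4]
opening: 0.356
grip_force: 30.0
```

Run:
```python
from h import *
a=env.read_camera("scene")[125:265,230:400]
cv2.imwrite("pics/s2.png",cv2.resize(a,None,fx=4.2,fy=4.2,interpolation=cv2.INTER_CUBIC))
```

```text
(no output)
```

View pics/s2.png

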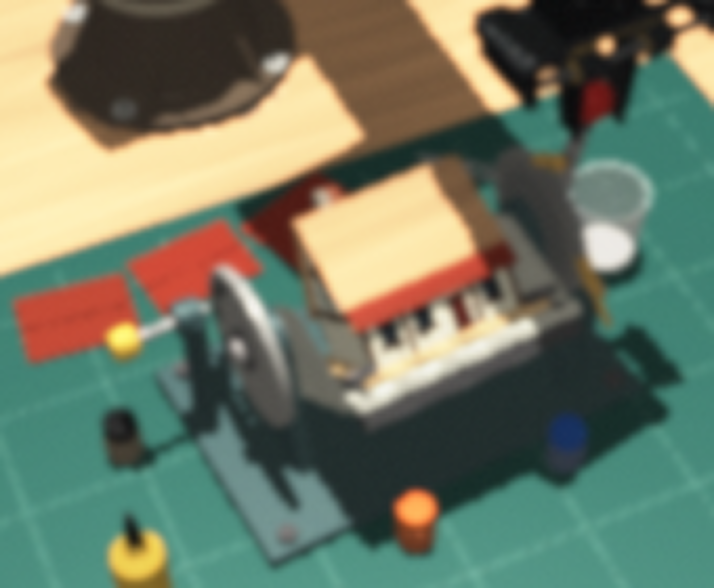

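```bash
cat > fit.py <<'E'
from h import *
p=np.load("p.npy")
# ridge L,R, eave L,R, table far-top corner... per picture
o1=[(310,240),(472,170),(358,352),(522,270),(352,437),(578,338)]
o2=[(295,218),(438,162),(345,325),(507,243),(350,408),(578,310)]
def run(obs,names):
  for T0 in(0,10,20,30):
    def f(q):
        yr,ex,bx,by,ty,tz=q;r=[]
        for k,o in obs:
            m=[[0,-yr,80],[0,yr,80],[ex,-yr,80-1.732*ex],[ex,yr,80-1.732*ex],[82.5,-ty,tz],[82.5,ty,tz]]
            d=(proj("scene",W(p,tilt(m,T0+10*k)))-np.array([src("scene",x) for x in o]))*4.2+[bx,by]
            r+=list(d.ravel())
        return np.r_[r,(q-[68,50,0,0,98,-52])/[2,5,1.,1.,2,3]]
    s=least_squares(f,[68,50,0,0,98,-52]);print(T0,round(s.cost,1),s.x.round(1))
E
python3 - <<'E'
from fit import *
run([(0,o1),(2,o2)],0);run([(0,o1),(1,o2)],0)
E
```

```text
0 1185.8 [ 70.7  42.3   5.  -10.6 101.1 -41.2]
10 611.8 [ 70.8  43.5   6.7  -5.  100.5 -45.5]
20 430.1 [ 71.   45.5   8.2  -0.7 100.  -51.8]
30 562.3 [ 71.2  48.3   9.2   2.3  99.5 -60.2]
0 1936.3 [ 70.6  41.8   3.9 -13.7 101.4 -39. ]
10 1208.2 [ 70.7  42.6   5.7  -7.2 100.7 -41.8]
20 881.3 [ 70.9  44.    7.5  -1.9 100.2 -46.6]
30 842.4 [ 71.1  46.3   8.9   1.9  99.7 -53.8]
```

```bash
python3 - <<'E'
from h import *
p=np.load("p.npy")
print("hub scene,top",(proj("scene",W(p,[0,-136,125]))-[230,125])*4.2,(proj("top",W(p,[0,-132,125]))-[225,170])*5)
for T in(0,10,20,30,40,50):
  o=[T]
  for n,s in(("scene",4.2),("top",5)):
    for ex in (47,):
      q=proj(n,W(p,tilt([[0,-70,80],[ex,-70,80-1.732*ex],[82.5,-98,-47],[82.5,-98,-57],[-ex,-70,80-1.732*ex],[0,70,80],[-82.5,-98,-47]],T)))
      off=np.array([230,125] if n=="scene" else [225,170])
      o.append(((q-off)*s).round().astype(int).tolist())
  print(*o)
E
python3 - <<'E'
import cv2,numpy as np
from h import *
b=env.read_camera("top")[170:260,265:385]
a=cv2.imread("pics/top0.png")[170:260,265:385]
f=lambda x:cv2.resize(x,None,fx=5,fy=3.3*5/3.3*.66,interpolation=cv2.INTER_CUBIC)
f=lambda x:cv2.resize(x,None,fx=5,fy=3.3,interpolation=cv2.INTER_CUBIC)
cv2.imwrite("pics/t2.png",np.vstack([f(a),f(b)]))
E
```

```text
hub scene,top [[242.58360784 350.96138256]] [[577.4127046  215.65825428]]
0 [[314, 250], [347, 361], [338, 443], [338, 451], [291, 281], [475, 184], [244, 301]] [[495, 203], [489, 158], [522, 121], [522, 124], [497, 284], [292, 214], [536, 337]]
10 [[306, 239], [346, 354], [342, 438], [343, 447], [292, 288], [466, 174], [250, 319]] [[496, 223], [489, 156], [522, 108], [522, 108], [496, 284], [293, 234], [534, 326]]
20 [[298, 231], [345, 345], [344, 429], [346, 440], [294, 296], [457, 166], [257, 338]] [[497, 243], [490, 157], [523, 98], [522, 96], [496, 283], [294, 254], [533, 312]]
30 [[291, 226], [343, 336], [344, 417], [348, 429], [297, 305], [449, 162], [265, 356]] [[498, 262], [490, 159], [523, 92], [522, 87], [496, 279], [296, 273], [531, 296]]
40 [[285, 223], [340, 327], [343, 403], [347, 415], [300, 315], [441, 160], [274, 374]] [[498, 280], [490, 164], [524, 89], [523, 82], [495, 273], [297, 291], [530, 278]]
50 [[280, 224], [336, 317], [339, 385], [344, 398], [303, 324], [435, 161], [283, 390]] [[499, 296], [491, 170], [525, 90], [524, 81], [494, 266], [299, 307], [528, 258]]
```

View pics/t2.png

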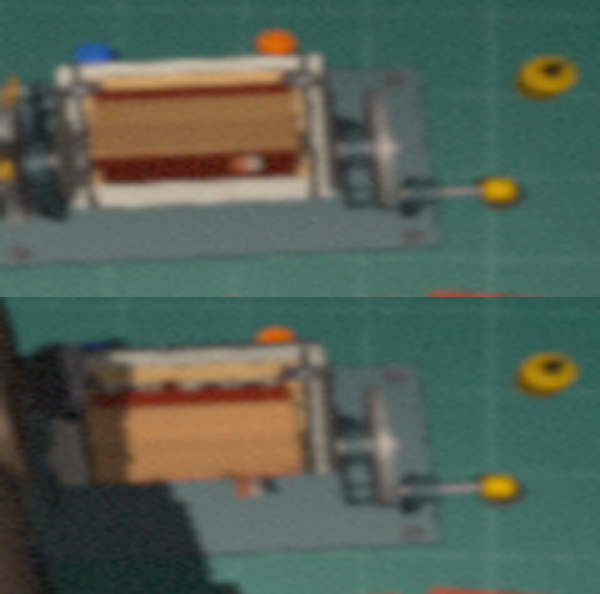

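The top pair (old above, new below) shows the ridge's right end moving from row 152 to 176 and the eave from 95 to 106. That means two notches were gained. A joint fit of both views should pin down the absolute tilt.

```bash
cat > joint.py <<'E'
from h import *
p0=np.load("p.npy")
fx=[("scene",(123,341),[-52,-215,125]),("top",(699,289),[-52,-215,125]),
("top",(192,402),[-110,176,12]),("top",(637,372),[-110,-176,12]),("top",(618,105),[110,-176,12]),("scene",(158,372),[-110,-176,12]),
("scene",(275,563),[110,-176,12]),("scene",(640,388),[110,176,12]),("scene",(238,350),[0,-138,125])]
S=lambda r,o=0:(r-o)*5/3.3
# (view, px, feature, component mask x,y, notch)
mv=[("scene",(310,240),"rL",0),("scene",(472,170),"rR",0),("scene",(358,352),"eL",0),("scene",(522,270),"eR",0),("scene",(352,437),"tL",0),("scene",(578,338),"tR",0),
("scene",(295,218),"rL",2),("scene",(438,162),"rR",2),("scene",(345,325),"eL",2),("scene",(507,243),"eR",2),("scene",(350,408),"tL",2),("scene",(578,310),"tR",2),
("top",(497,S(152)),"rL",0),("top",(490,S(92)),"eL",0),("top",(522,S(57)),"tL",0),("top",(533,S(198)),"nL",0),
("top",(500,S(473,297)),"rL",2),("top",(490,S(403,297)),"eL",2),("top",(525,S(347,297)),"tL",2)]
def run(mv,Ts):
  for T0 in Ts:
    def f(q):
        p=q[:3];yr,ex,ty,tz=q[3:7];b={"scene":q[7:9],"top":q[9:11]};r=[]
        m=dict(rL=[0,-yr,80],rR=[0,yr,80],eL=[ex,-yr,80-1.732*ex],eR=[ex,yr,80-1.732*ex],tL=[82.5,-ty,tz],tR=[82.5,ty,tz],nL=[-82.5,-ty,-50])
        for n,px,P in fx: r+=list(proj(n,W(p,P))[0]-src(n,px)+b[n])
        for n,px,k,d in mv: r+=list(proj(n,W(p,tilt(m[k],T0+10*d)))[0]-src(n,px)+b[n])
        return np.r_[r,(q[3:]-[68,48,98,-50,0,0,0,0])/np.array([3,4,2,4,.7,.7,.7,.7])]
    s=least_squares(f,[*p0[:3],68,48,98,-50,0,0,0,0],x_scale=[10,10,.1,3,3,3,3,1,1,1,1],loss="soft_l1")
    print(T0,round(s.cost,2),s.x.round(2))
E
python3 -c "
from joint import *
run(mv,(0,10,15,20,25,30,40))"
```

```text
0 74.85 [ 4.8477e+02  2.7700e+01  1.0000e-01  7.0480e+01  4.3130e+01  9.8340e+01
 -4.3010e+01  1.2000e-01 -1.3900e+00  3.4000e-01 -5.3000e-01]
10 44.48 [ 4.8687e+02  2.8560e+01  9.0000e-02  7.0410e+01  4.4960e+01  9.8650e+01
 -4.6740e+01  1.8000e-01 -7.6000e-01  4.6000e-01 -2.8000e-01]
15 35.47 [ 4.8979e+02  2.8660e+01  8.0000e-02  7.0080e+01  4.5380e+01  9.8680e+01
 -4.8480e+01  1.6000e-01 -7.8000e-01  4.7000e-01 -2.0000e-01]
20 32.54 [ 4.9278e+02  2.8410e+01  8.0000e-02  6.9660e+01  4.6000e+01  9.8510e+01
 -5.0690e+01  1.1000e-01 -9.0000e-01  4.2000e-01 -1.7000e-01]
25 35.61 [ 4.9175e+02  2.8320e+01  7.0000e-02  6.9330e+01  4.7930e+01  9.8420e+01
 -5.5130e+01  1.9000e-01 -4.9000e-01  4.4000e-01  1.0000e-02]
30 42.6 [ 4.9032e+02  2.7990e+01  7.0000e-02  6.9230e+01  5.0210e+01  9.8310e+01
 -6.0640e+01  2.6000e-01 -1.8000e-01  3.9000e-01  2.1000e-01]
40 64.17 [ 4.8946e+02  2.7390e+01  7.0000e-02  6.9620e+01  5.4680e+01  9.7850e+01
 -7.0370e+01  3.1000e-01  2.0000e-01  2.3000e-01  6.1000e-01]
```

Offset-free check in the top view: at present the ridge projects right onto the table's near edge (rows 473 and 470), which fits 40° (at 30° they would be about 22 rows apart). In the first picture the gap fits 20°. The joint fit also favours 20°. So the tilt is now 40°, and one more full swing gives 60°.

Emit:
step_arm([
  [[8,-0.5,-1,0,-0.4],[18,-0.5,-2.1,0,-0.4],[31,-0.5,-3,0,-0.4],[44,-0.5,-2.8,0,-0.4],[58,-0.5,-1.4,0,-0.4],[71,-0.5,1.2,0,-0.4],[79,-0.5,3.5,0,-0.4],[87,-0.5,6,0,-0.4]],
])

```text
t: 6.05
eef_pos: [420.2, 171.1, 253.0]
tcp_rot: [-3.141, 0.007, -3.064]
ft_force: [4.2, -2.7, 11.7]
opening: 0.352
grip_force: 30.0
```

Emit:
step_arm([
  [[0,0,0,0,-0.4],[0,0,0,0,-0.4]],
])

```text
t: 6.22
eef_pos: [419.5, 171.1, 252.7]
tcp_rot: [-3.141, 0.004, -3.064]
ft_force: [0.1, -1.0, 10.5]
opening: 0.352
grip_force: 30.0
```

Same reach as before. Pushing the lever back to the rear stop.

Emit:
step_arm([
  [[-9,0,-2.5,0,-0.4],[-18,0,-5,0,-0.4],[-31,0,-7.7,0,-0.4],[-44,0,-9,0,-0.4],[-57,0,-9,0,-0.4],[-70,0,-7.8,0,-0.4],[-80,0,-6.5,0,-0.4],[-86,0,-5.5,0,-0.4]],
])

```text
t: 6.88
eef_pos: [502.0, 178.4, 256.7]
tcp_rot: [3.141, -0.008, -3.064]
ft_force: [-34.5, 2.5, 24.9]
opening: 0.356
grip_force: 30.0
```

Emit:
step_arm([
  [[1,0,0,0,-0.4],[2,0,0,0,-0.4],[2,0,0,0,0],[2,0,0,0,0.3],[2,0,0,0,0.3],[2,0,0,0,0.3]],
])

```text
t: 7.38
eef_pos: [503.0, 177.7, 256.8]
tcp_rot: [-3.141, 0.0, -3.064]
ft_force: [0.7, 0.1, 0.6]
opening: 0.579
grip_force: 0.0
```

Emit:
step_arm([
  [[0,0,-25,0,0.3],[0,0,-60,0,0.3],[0,30,-90,0,0.3],[0,65,-100,0,0.3],[0,105,-100,0,0.3],[0,145,-100,0,0.3],[0,180,-100,0,0.3]],
])

```text
t: 7.97
eef_pos: [488.6, 359.4, 357.1]
tcp_rot: [3.141, 0.001, -3.064]
ft_force: [0.9, -0.5, -0.4]
opening: 0.648
grip_force: 0.0
```

Run:
```python
from h import *
a=env.read_camera("scene")[150:240,270:390];b=env.read_camera("top")[170:260,265:385]
f=lambda x:cv2.resize(x,None,fx=5,fy=3.3,interpolation=cv2.INTER_CUBIC)
cv2.imwrite("pics/c3.png",np.vstack([f(a),f(b)]))
p=np.load("p.npy");p[0]=489
for T in(50,60,70):
  for n,o in(("scene",(270,150)),("top",(265,170))):
    print(T,n,((proj(n,W(p,tilt([[0,-70,80],[0,70,80],[46,-70,0],[46,70,0],[82.5,-98,-47],[82.5,98,-47],[-82.5,-98,-47],[-82.5,-98,-57]],T)))-o)*[5,3.3]).round().astype(int).tolist())
```

```text
50 scene [[134, 95], [319, 46], [200, 167], [389, 114], [205, 222], [474, 144], [138, 226], [144, 235]]
50 top [[299, 193], [99, 200], [291, 111], [96, 118], [325, 57], [54, 67], [328, 168], [327, 163]]
60 scene [[130, 98], [313, 49], [195, 159], [384, 106], [199, 207], [470, 129], [149, 238], [155, 247]]
60 top [[300, 201], [101, 209], [292, 116], [96, 124], [326, 60], [53, 70], [327, 155], [326, 148]]
70 scene [[127, 103], [309, 54], [190, 152], [378, 99], [191, 191], [463, 113], [160, 248], [167, 257]]
70 top [[300, 208], [103, 215], [293, 123], [96, 130], [328, 66], [51, 76], [326, 141], [325, 133]]
```

View pics/c3.png

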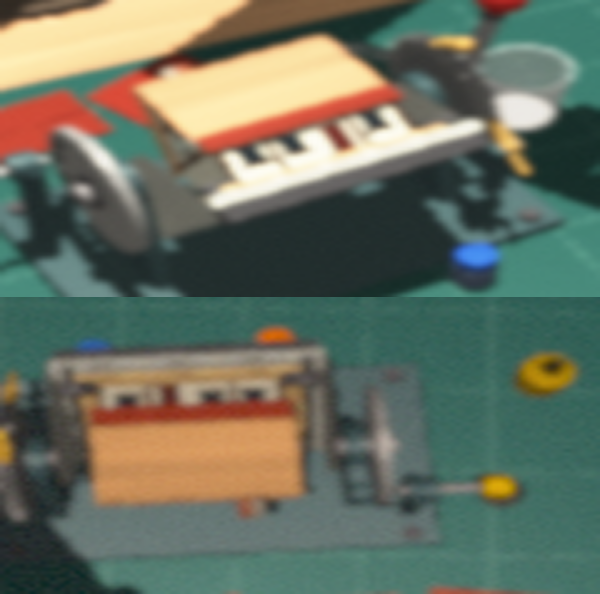

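The scene half shows ridge (135,88)-(318,38), eave (200,152)-(400,93) and table edge (210,203)-(482,122). The spreads match 60°, not 50° or 70°. I'll add these points to the joint fit and work out the pin pose.

Run:
```python
from joint import *
cs=lambda x,y:((x+.5)/5-.5+270-230)*4.2+1.6, 
def sc(x,y): return (((x+.5)/5-.5+270-230+.5)*4.2-.5, ((y+.5)/3.3-.5+150-125+.5)*4.2-.5)
new=[("scene",sc(135,88),"rL",4),("scene",sc(318,38),"rR",4),("scene",sc(200,152),"eL",4),("scene",sc(400,93),"eR",4),("scene",sc(210,203),"tL",4),("scene",sc(482,122),"tR",4),
("top",(500,S(495,297)),"rL",4),("top",(490,S(413,297)),"eL",4)]
run(mv+new,(10,15,20,25,30)); print("only last");run(new,(0,10,15,20,25,30))
# knob by direct triangulation
g=least_squares(lambda q:np.r_[proj("scene",q)[0]-src("scene",(123,341)),proj("top",q)[0]-src("top",(699,289))],[450,-190,125]);print("knob centre",g.x.round(1),g.cost)
p=np.load("p.npy");print(W(p,[-52,-215,125]))
K=g.x*[1,1,0]+[0,0,113];u=np.array([-np.sin(p[2]),np.cos(p[2]),0])
print(env.state()["joints"].round(2),to(K-u*45,90+np.degrees(p[2])),to(K-u*45,-90+np.degrees(p[2])))
```

```text
10 59.61 [ 4.8599e+02  2.9090e+01  9.0000e-02  7.0820e+01  4.4360e+01  9.9120e+01
 -4.5280e+01  1.4000e-01 -1.0900e+00  4.5000e-01 -3.2000e-01]
15 48.95 [ 4.8911e+02  2.9010e+01  9.0000e-02  7.0510e+01  4.5030e+01  9.9020e+01
 -4.8280e+01  1.1000e-01 -1.2800e+00  4.4000e-01 -2.5000e-01]
20 45.4 [ 4.925e+02  2.866e+01  8.000e-02  7.015e+01  4.563e+01  9.872e+01
 -5.094e+01  5.000e-02 -1.460e+00  3.800e-01 -1.800e-01]
25 48.97 [ 4.9192e+02  2.8810e+01  7.0000e-02  7.0050e+01  4.7550e+01  9.8550e+01
 -5.5450e+01  1.1000e-01 -1.0800e+00  4.3000e-01 -6.0000e-02]
30 57.41 [ 4.9025e+02  2.8830e+01  7.0000e-02  7.0070e+01  5.0000e+01  9.8420e+01
 -6.1440e+01  1.9000e-01 -6.4000e-01  4.5000e-01  6.0000e-02]
only last
0 33.34 [ 4.8043e+02  2.7840e+01  1.0000e-01  6.9370e+01  4.0980e+01  9.8020e+01
 -2.3380e+01  1.6000e-01 -4.5000e-01  4.1000e-01 -2.3000e-01]
10 23.52 [ 4.830e+02  2.833e+01  9.000e-02  6.973e+01  4.408e+01  9.811e+01
 -3.717e+01  1.400e-01 -7.900e-01  4.900e-01 -2.700e-01]
15 20.91 [ 4.8466e+02  2.8460e+01  9.0000e-02  6.9860e+01  4.5410e+01  9.8210e+01
 -4.3810e+01  1.4000e-01 -1.0700e+00  5.1000e-01 -2.6000e-01]
20 20.03 [ 4.856e+02  2.861e+01  8.000e-02  6.995e+01  4.690e+01  9.831e+01
 -4.908e+01  1.700e-01 -1.000e+00  5.400e-01 -1.900e-01]
25 21.54 [ 4.8651e+02  2.8630e+01  8.0000e-02  6.9970e+01  4.8410e+01  9.8360e+01
 -5.4090e+01  2.2000e-01 -7.6000e-01  5.5000e-01 -8.0000e-02]
30 24.84 [ 4.8695e+02  2.8500e+01  8.0000e-02  6.9990e+01  5.0300e+01  9.8280e+01
 -6.1340e+01  2.4000e-01 -5.9000e-01  5.3000e-01 -3.0000e-02]
knob centre [ 446.4 -191.8  125.3] 0.14178505229432653
[[ 451.34121757 -192.2668243   125.        ]]
[ 0.53  0.36  1.39  0.    1.39 -1.12] (array([  86.5, -592.9,  242.9]), np.float64(90.19)) (array([  86.5, -592.9,  242.9]), np.float64(-89.81))
```

All fits put the start at 20°, so the table is now at 60°. Moving to the pin.

Emit:
step_arm([
  [[5,-37,0,7,-1],[10,-74,0,14,-1],[16,-111,0,21,-1],[22,-148,0,28,-1],[27,-185,0,35,-1],[32,-222,0,42,-1],[38,-259,0,49,-1],[43,-296,0,56,-1]],
])

```text
t: 8.73
eef_pos: [468.3, 56.8, 356.9]
tcp_rot: [3.141, 0.001, 2.236]
ft_force: [1.1, 0.1, 0.8]
opening: 0.145
grip_force: 0.0
```

```bash
cat > pin.py <<'E'
from h import *
p=np.load("p.npy")
K=np.array([448.5,-192,115.]);u=np.array([-np.sin(p[2]),np.cos(p[2]),0])
s=env.state();print(s["eef_pos"].round(1),s["joints"].round(2),to(K-u*50+[0,0,200],90+np.degrees(p[2])))
E
python3 pin.py
```

```text
[468.3  56.8 356.9] [-0.02  0.14  1.7  -0.    1.31 -0.68] (array([-225.2, -196.7,   42. ]), np.float64(33.62))
```

Emit:
step_arm([
  [[-28,-24,0,6.7,-1],[-56,-49,0,13.4,-1],[-84,-74,0,20.1,-1],[-112,-98,0,26.8,-1],[-140,-123,0,33.6,-1],[-169,-148,10,33.6,-1],[-198,-173,20,33.6,-1],[-225,-197,42,33.6,-1]],
])

```text
t: 9.4
eef_pos: [454.4, -242.2, 316.4]
tcp_rot: [3.139, 0.003, 1.655]
ft_force: [0.5, 0.1, 0.7]
opening: 0.005
grip_force: 0.0
```

Emit:
step_arm([
  [[0,0,0,0,-1],[0,0,0,0,-1]],
])

```text
t: 9.57
eef_pos: [453.7, -240.8, 313.9]
tcp_rot: [-3.14, -0.002, 1.652]
ft_force: [0.2, 0.8, -0.1]
opening: 0.006
grip_force: 0.0
```

```bash
python3 pin.py
```

```text
[ 453.7 -240.8  313.9] [-0.62  0.24  1.68 -0.    1.22 -0.7 ] (array([-1. , -1.4, -1.1]), np.float64(0.18))
```

Emit:
step_arm([
  [[0,-1.5,40,0,-1],[0,-1.5,80,0,-1],[0,-1.5,120,0,-1],[0,-1.5,155,0,-1],[0,-1.5,180,0,-1],[0,-1.5,199,0,-1],[0,-1.5,199,0,-1],[0,-1.5,199,0,-1]],
])

```text
t: 10.23
eef_pos: [453.5, -238.7, 116.6]
tcp_rot: [-3.141, -0.0, 1.656]
ft_force: [-0.1, 0.0, 0.2]
opening: 0.001
grip_force: 0.0
```

Run:
```python
from h import *
s=env.state();print(s["eef_pos"],s["ft_force"])
a=env.read_camera("scene")[170:250,225:325];b=env.read_camera("top")[190:270,325:425]
f=lambda x:cv2.resize(x,None,fx=4,fy=4,interpolation=cv2.INTER_CUBIC)
cv2.imwrite("pics/d4.png",np.hstack([f(a),f(b)]))
```

```text
[ 453.52263409 -238.66943485  116.61772357] [-0.08649137  0.01920583  0.15950457]
```

View pics/d4.png

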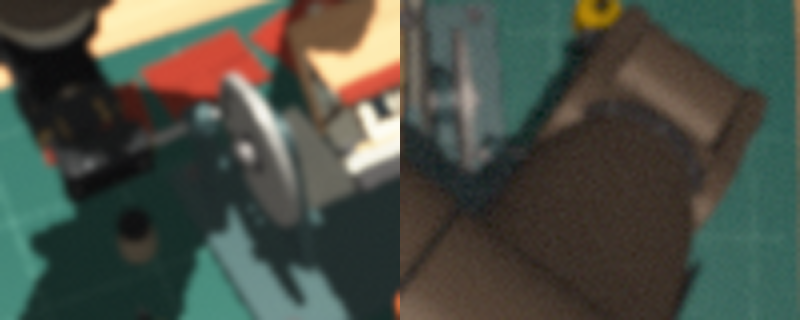

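The gripper hides the knob in the scene view, but the finger line matches the pin shaft at (170,130). Approaching by feel.

Emit:
step_arm([
  [[6,0,1,0,-1],[12,0,1,0,-1],[16,0,1,0,-1],[20,0,1,0,-1],[24,0,1,0,-1],[28,0,1,0,-1]],
])

```text
t: 10.83
eef_pos: [451.0, -211.1, 115.3]
tcp_rot: [3.141, 0.0, 1.656]
ft_force: [-0.3, -3.2, 1.6]
opening: 0.003
grip_force: 1.2
```

Emit:
step_arm([
  [[2,0,0,0,-1],[4,0,0,0,-1],[6,0,0,0,-1],[8,0,0,0,-1]],
])

```text
t: 11.17
eef_pos: [450.3, -203.5, 115.2]
tcp_rot: [3.141, 0.0, 1.655]
ft_force: [-0.3, -2.6, 1.8]
opening: 0.002
grip_force: 1.1
```

Emit:
step_arm([
  [[2,0,0,0,-1],[4,0,0,0,-1],[6,0,0,0,-1],[8,0,0,0,-1]],
])

```text
t: 11.5
eef_pos: [449.6, -195.3, 115.1]
tcp_rot: [3.141, -0.0, 1.655]
ft_force: [0.4, -2.6, 2.0]
opening: 0.001
grip_force: 1.1
```

The pin went past 6 mm without resistance, so it has entered the hole. Continuing to the end stop.

Emit:
step_arm([
  [[2,0,0,0,-1],[4,0,0,0,-1],[6,0,0,0,-1],[8,0,0,0,-1]],
])

```text
t: 11.83
eef_pos: [448.8, -187.3, 115.1]
tcp_rot: [3.142, -0.0, 1.655]
ft_force: [0.6, -1.6, 2.0]
opening: 0.003
grip_force: 1.1
```

Emit:
step_arm([
  [[1.5,0,0,0,-1],[3,0,0,0,-1],[4,0,0,0,-1],[4,0,0,0,-1]],
])

```text
t: 12.17
eef_pos: [448.8, -185.3, 115.3]
tcp_rot: [3.141, 0.003, 1.657]
ft_force: [-3.0, -16.5, -0.8]
opening: 0.001
grip_force: 8.4
```

End stop felt at y = −185.3, as expected for fully home. Backing off and checking.

Emit:
step_arm([
  [[-6,0,0,0,-1],[-20,0,0,0,-1],[-45,0,0,0,-1],[-60,0,-40,0,-1],[-75,0,-80,0,-1],[-110,0,-100,0,-1],[-150,0,-100,0,-1],[-190,0,-100,0,-1]],
])

```text
t: 12.83
eef_pos: [464.7, -375.0, 217.0]
tcp_rot: [3.139, 0.002, 1.656]
ft_force: [1.0, -0.0, -0.3]
opening: 0.005
grip_force: 0.0
```

Run:
```python
from h import *
s=env.state();print(s["t"],s["eef_pos"],s["ft_force"])
a=env.read_camera("scene")[130:260,235:395];b=env.read_camera("top")[170:260,225:385]
f=lambda x:cv2.resize(x,None,fx=3.3,fy=3.3,interpolation=cv2.INTER_CUBIC)
cv2.imwrite("pics/e5.png",cv2.resize(np.vstack([f(a),f(b)]),(440,598)))
```

```text
12.8333 [ 464.74647383 -374.99485893  217.02749918] [ 0.95075718 -0.04409702 -0.34650837]
```

View pics/e5.png

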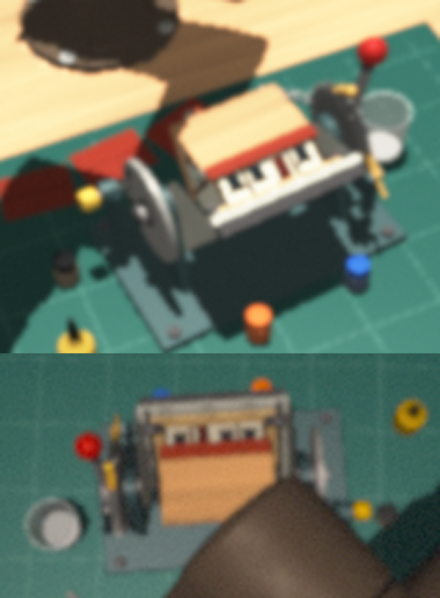

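The knob at (90,197) now sits against the bushing, so the pin is home. The slope is level, the lever is back, and the bystanders haven't moved. Handing in.

```bash
python3 -c "
from cell import env
print(env.job_done())"
```

```text
the job is handed in; nothing more can be done
None
```

The job is handed in: the tilt table rests on the ratchet at 60° by camera measurement, the locking pin is pushed fully home and released, and the other things on the bench look unmoved in the last pictures.

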